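Lock the bearing adjustment of a cart wheel

TASK

A cart wheel stands on its axle in the vice with its bearing already adjusted; the locknut above the adjusting nut is still loose. Slide the large loose open-ended spanner inwards, low over the wheel and under the handle of the ring spanner that is already on the locknut, onto the flats of the adjusting nut so that its handle lies just clockwise of the other, then hold the adjusting nut with it while you turn the locknut clockwise (seen from above) until it is tight - squeezing the two handles together does both. The adjusting nut must end within about ten degrees of where it was set; leave both spanners on their nuts and the other things on the bench where they are.

Things in the scene. Friction and masses are not known exactly. Their poses are not given: they have to be found in the camera images.
- adjuster (a joint): Angle of the adjusting nut on the axle, rad, counter-clockwise from above positive; 0 at the start, its correct setting. Turns either way against 0.15 N m. Not held, it turns along with the locknut, which grips it harder (0.4 N m) than the axle does.
- adjuster_centre (a point): Centre of the adjusting nut on the vertical axle line: steel hexagon 30 mm across flats, 16 mm tall, standing on the wheel's face. z up. Two flats are parallel to its x axis, two corners lie on that axis. The large spanner slides on along it, handle towards +x, and then lies just clockwise of the ring spanner. Above: a washer 39 x 2 mm, then the locknut, 12 mm tall.
- wheel_face (a point): Centre of the upper face of the cart wheel (180 mm diameter, 50 mm thick, face 178 mm above the bench, lying flat above the blue vice). Hub boss, disc and rubber tread form one flat face, so a spanner laid flat on the wheel is at the adjusting nut's height. The axle end stands 44 mm above the face.
- locknut (a joint): Angle of the locknut relative to the adjusting nut, rad: negative is loose, grows as it turns clockwise seen from above, 0 is tight. Starts 0.16 to 0.25 short of tight. Turns against 0.4 N m, about 4 N on its spanner at 105 mm; stays where it is left.
- ring_handle (a point): Point on the handle of the short ring spanner that stays on the locknut and turns with it: 105 mm from the axle, half-way up. Handle 14 mm wide, 10 mm thick, straight out to 120 mm; underside 19 mm above the wheel face, so the large spanner's head passes beneath it, but only from outside. Tight, it is 0.22 rad counter-clockwise of the adjusting nut's x axis; loose, farther by what is still to go.
- jaw (a point): Centre of the jaw of the large loose open-ended spanner (steel, 0.25 kg, 228 mm long, flat underside), 6 mm above the underside; on the axle line when on the nut. x points along the handle, away from the open mouth. Jaw 31.6 mm wide (0.1 rad of play each way on the nut, more under load), closed end 18.5 mm and prong tips 18 mm from this point; head 64 mm wide, 12 mm thick.
- handle (a point): Point on the large spanner's handle, 145 mm from the jaw centre, 5 mm above the underside: held here the fingers pass outside the ring spanner's end. Handle 18 mm wide, 10 mm thick, ending 60 mm farther on; the spanner balances about 73 mm from the jaw centre. It starts flat on the bench.
- small_handle (a point): Middle of the handle of a smaller loose open-ended spanner (175 mm long, jaw 20 mm), too small for these nuts; leave it alone.
- grease_tin: Closed tin, 77 mm diameter, 53 mm tall, standing on the bench; origin at the centre of its underside. Leave it alone.
There are look-alikes about, which are no part of the job. What is shaped like the part that bears jaw but orange or purple is not meant.

How it is judged:
By the outcome, as a careful person would: the job done as asked, in the order asked, and still so for the second after the job is handed in, with the robot touching nothing.
It also fails if it takes over 61 s, if anything falls off the work surface, if the arm or the gripper's body presses on something with over 40 N, if the wrist force passes 120 N, or if a joint passes its speed limit or range.

ROBOT

A 6-joint arm with a two-finger parallel gripper is mounted at the origin on the work surface. World frame = base frame: x ahead of the robot, y to its left, z up, the work surface at z = 0. Lengths are in m, angles in degrees, forces in N, time in s.
With the tool pointing down it reaches from about 0.275 to 0.725 m from the base axis. Payload 5.6 kg.
Tool frame: the origin (TCP) lies midway between the tips of the shut fingers; the grasp point (between the pads) lies 19 mm behind it (arm.grip_depth is the distance from the TCP to the grasp point, in m); z points along the fingers, y is the line along which they close (so a half turn about z gives the same grasp; the last joint's range is limited). The gripper opens to 85 mm and grips with 20 to 120 N. Pads are 22 mm wide; open, the fingers measure 114 mm over their backs; the gripper's body (76 mm by 85 mm) begins 54 mm behind the grasp point. The pads swing forward as they close: fully open they stand 13 mm farther back than shut.
Start: joints at [-57.72, 14.616, 6.199, 0, -81.583, -16.306], TCP at [0.151, -0.529, 0.231] pointing down, gripper open.
Joint ranges: [-168.99, 168.99], [-69.2, 112.95], [-62.41, 85.93], [-164.36, 98.24], [-168.68, -3.75], [-174.98, 174.98]. Speed limits (degrees/s): [147.25, 147.25, 180, 180, 180, 180].

INTERFACE

Orientations are given as a 3x3 rotation matrix whose columns are the frame's x, y, z axes.
In Python, from plant import monitor, cams, finish_job, arm gives the robot as it stands. The module is installed in compiled form; this text tells all that it offers.
- The arm moves only by the shell command python3 -m inch 'ROWS'. ROWS is text: rows parted by semicolons, each of 7 numbers parted by spaces: the shift along the tool's x, y, z each as a share of 30 cm, from -1 to 1, then the turn, a rotation vector about the tool's x, y, z each as a share of 90 degrees, from -1 to 1, then the opening, from 0 (shut) to 1 (fully open). In form: x y z rx ry rz jaw; .... A call has 1 to 12 rows; each row is the pose to reach, as a shift and turn from the pose commanded when the call began, along the tool's axes at that moment; what a row does not reach only later rows make up. A row lasts 1/12 s, in which the tool goes at most 41.7 mm and 7.16 degrees, less where a joint would pass 70% of its speed; a pose out of reach is approached as far as the arm can. A call with a number of a shift or a turn outside -1 to 1 is refused whole. A call with a gripper value outside its range is refused whole. The fingers move at their own pace and stop on an object; the grip force is fixed at half the most. Time passes only in rows, so rows that repeat a pose let the fingers close. It gives the time, the measured TCP pose, the force, the opening and the grip force at its end, in the units of the state.
- monitor.sense(): the state, without advancing time (a new reading comes with each control period).
- cams.snapshot(name): name is "side" or "top" or "wrist"; returns a dict with "pixels" (420x560x3 uint8, red, green, blue), "fx", "fy", "cx", "cy" (pixels), "dist" ([k1, k2, p1, p2, k3] as OpenCV has them; the pictures are not rectified), "extrinsics" (4x4, takes a point from camera to world coordinates); the wrist camera has in their place "T_tool_cam" (4x4, takes a point from camera to tool coordinates, whose origin is the TCP and whose axes are the flange's). Camera axes: x right, y down, z forward; pixel columns grow to the right and rows downward; lengths in m; the calibration is good to about 2 mm. A picture is of the moment at which its call begins: read the wrist's pose just before it. There is no depth.
- finish_job(): hands the job in; it is judged then, once.
The state is a dict: "t": time; "qpos": joint angles; "qvel": joint speeds; "effort": joint torques, N m; "tcp_pos": TCP position; "tool_rot": TCP orientation; "ft_force": force on the tool from outside, world axes, zero at the start; "torque": the same for the moment, N m; "gripper_width": finger opening in m; "grip_force": force on a finger pad.
Only numpy, scipy, OpenCV 4.12 (cv2) and the standard library are available. Lean on these libraries where they do the work, as an engineer would, in place of code of your own. Each camera call takes 0.05 s, during which the arm holds its last target. There are 200 camera calls.

## Working session

There is one attempt and no reset: what is moved stays moved. The work goes in short steps, Python scripts to look and compute and a shell command to move; the robot and the scene stay as the last step left them, time stands still between calls to the robot, and variables do not carry over. Pictures are saved under pics/ and viewed, at most 10 in all, crops included, and the job is handed in when it is done.

```bash
mkdir -p pics
python3 - <<'E'
from plant import monitor,cams
import cv2,pickle
s=monitor.sense();print(s['t'],s['tcp_pos'],s['tool_rot'])
for n in ('top','side'):
    d=cams.snapshot(n);pickle.dump(d,open(n+'.pkl','wb'));cv2.imwrite(f'pics/{n}0.png',cv2.resize(d['pixels'][:,:,::-1],(800,600),interpolation=cv2.INTER_CUBIC))
    print(n,d['fx'],d['extrinsics'])
E
```

```text
0.0 [ 0.15126924 -0.5282595   0.23036704] [[-9.61412982e-01 -2.75108529e-01 -6.12048226e-04]
 [-2.75109199e-01  9.61411199e-01  1.85342199e-03]
 [ 7.85378215e-05  1.95028406e-03 -9.99998095e-01]]
top 395.10229202668364 [[-0.01691244 -0.98537015  0.16958665  0.35254451]
 [-0.99976612  0.01437948 -0.01615323  0.25158603]
 [ 0.01347834 -0.16982017 -0.98538289  1.20042729]
 [ 0.          0.          0.          1.        ]]
side 486.8036748792054 [[-0.97351018 -0.15593346  0.16722048  0.3593662 ]
 [-0.22758212  0.59045119 -0.77432149  1.11355048]
 [ 0.02200709 -0.79186624 -0.61029791  0.83233332]
 [ 0.          0.          0.          1.        ]]
```

View pics/top0.png

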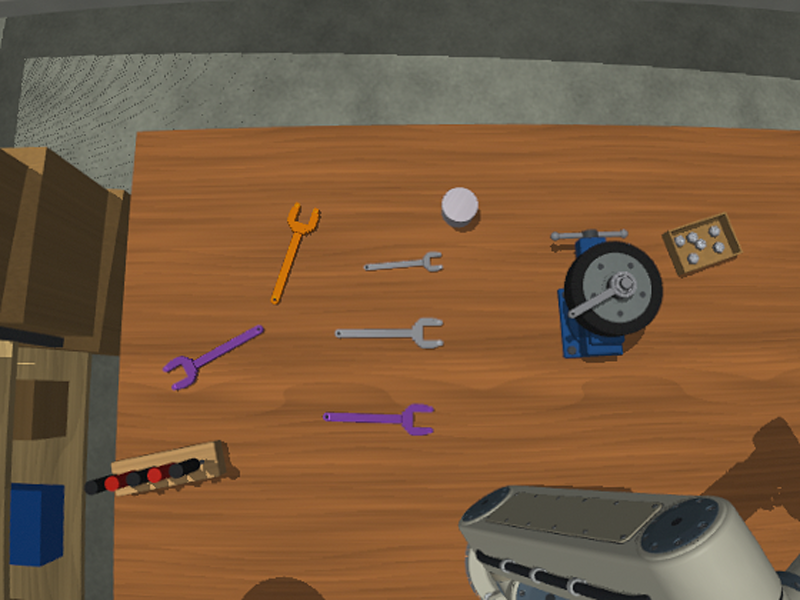

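View pics/side0.png

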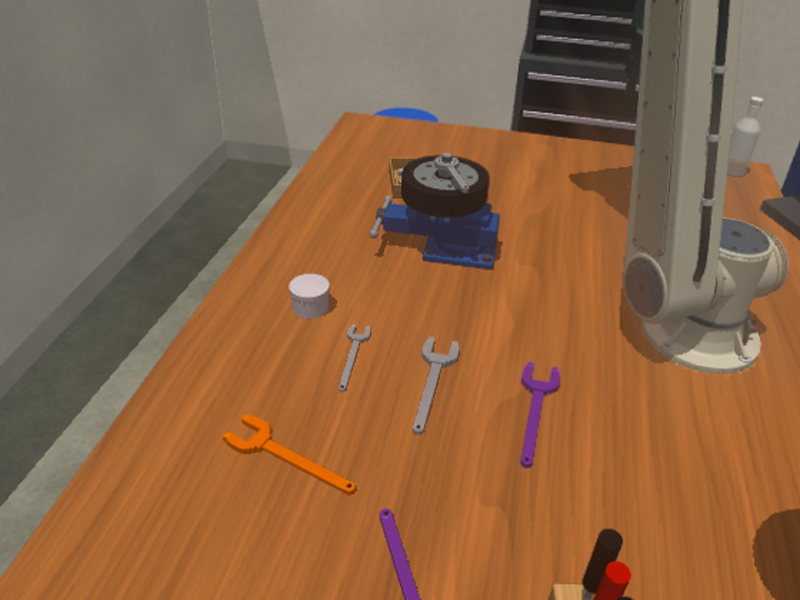

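Top picture (800x600): the candidates shaped like the jaw part are the orange spanner (297,250), the purple ones (215,357) and (380,419), the small grey one (403,262), and the large grey one (390,333) with its jaw at about (428,333). The large grey one fits, because it is steel and the longer of the two grey ones. The wheel is at (614,288), and the ring spanner's handle points to (574,314).

```bash
cat > h.py <<'E'
import numpy as np,cv2,pickle
from plant import monitor,cams
def ray(d,uv,T):
    K=np.array([[d['fx'],0,d['cx']],[0,d['fy'],d['cy']],[0,0,1.]])
    p=cv2.undistortPoints(np.array([[uv]],float),K,np.array(d['dist'],float))[0,0]
    return T[:3,3],T[:3,:3]@np.array([p[0],p[1],1])
def onplane(d,uv,z,T=None):
    o,r=ray(d,uv,d['extrinsics'] if T is None else T)
    return o+r*(z-o[2])/r[2]
def wrist(name):
    s=monitor.sense();d=cams.snapshot('wrist')
    T=np.eye(4);T[:3,:3]=s['tool_rot'];T[:3,3]=s['tcp_pos']
    d['T']=T@np.array(d['T_tool_cam']);pickle.dump(d,open(name+'.pkl','wb'))
    cv2.imwrite(f'pics/{name}.png',cv2.resize(d['pixels'][:,:,::-1],(800,600),interpolation=cv2.INTER_CUBIC))
    return d
E
python3 - <<'E'
from h import *
d=pickle.load(open('top.pkl','rb'));im=d['pixels'][:,:,::-1]
a=cv2.resize(im[215:250,225:325],None,fx=8,fy=8,interpolation=cv2.INTER_CUBIC)
b=cv2.resize(im[160:240,385:475],None,fx=4,fy=4,interpolation=cv2.INTER_CUBIC)
c=np.zeros((600,800,3),np.uint8);c[:280]=a;c[280:600,:360]=b
cv2.imwrite('pics/c1.png',c)
f=.7
for n,u,z in(('jaw',(428,333),.006),('hend',(338,334),.005),('wheelaxis',(623,284),.222),('ringend',(574,314),.202),('small',(403,262),.005),('tin',(460,207),.053)):print(n,onplane(d,(u[0]*f,u[1]*f),z))
E
```

```text
jaw [0.47154713 0.18058811 0.006     ]
hend [0.47239133 0.37175209 0.005     ]
wheelaxis [ 0.53197877 -0.1611742   0.222     ]
ringend [ 0.4816946  -0.07322453  0.202     ]
small [0.62699919 0.23107577 0.005     ]
tin [0.73448602 0.10849569 0.053     ]
```

View pics/c1.png

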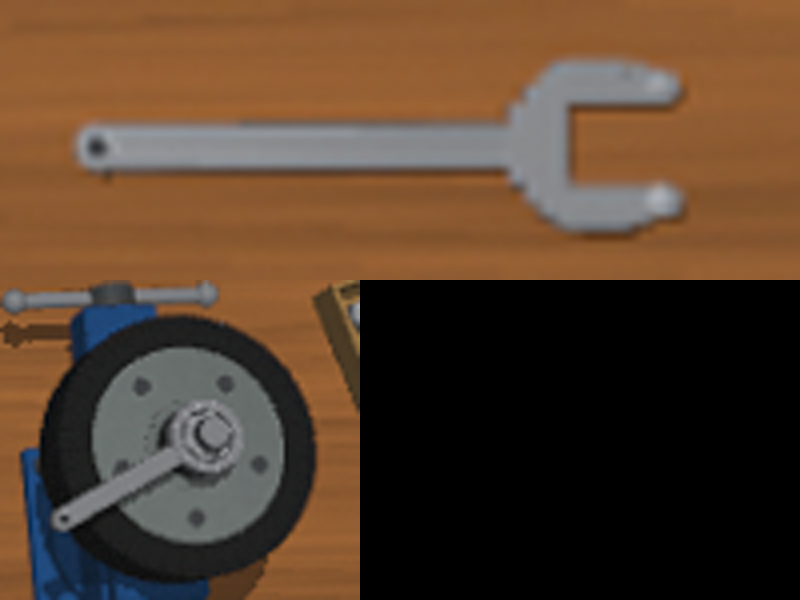

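The crop confirms the big plain steel spanner: jaw centre at about crop (618,146), hole at (97,147). The handle points towards +y, and the ring handle lies at about 120°. I'll move above it.

```bash
R="-.6 .8 0 0 0 0 1"; python3 -m inch '-.6 .8 0 0 0 0 1;-.6 .8 0 0 0 0 1;-.6 .8 0 0 0 0 1;-.6 .8 0 0 0 0 1;-.6 .8 0 0 0 0 1;-.6 .8 0 0 0 0 1;-.6 .8 0 0 0 0 1;-.6 .8 0 0 0 0 1'
python3 -m inch '-.6 .8 0 0 0 0 1;-.6 .8 0 0 0 0 1;-.6 .8 0 0 0 0 1;-.6 .8 0 0 0 0 1;-.6 .8 0 0 0 0 1;-.6 .8 0 0 0 0 1;-.6 .8 0 0 0 0 1;-.6 .8 0 0 0 0 1'
python3 -m inch '-.6 .65 .1 0 0 -.82 1;-.6 .65 .1 0 0 -.82 1;-.6 .65 .1 0 0 -.82 1;-.6 .65 .1 0 0 -.82 1;-.6 .65 .1 0 0 -.82 1;-.6 .65 .1 0 0 -.82 1;-.6 .65 .1 0 0 -.82 1;-.6 .65 .1 0 0 -.82 1;-.6 .65 .1 0 0 -.82 1;-.6 .65 .1 0 0 -.82 1;-.6 .65 .1 0 0 -.82 1;-.6 .65 .1 0 0 -.82 1'
python3 - <<'E'
from h import *
d=wrist('w1');print(monitor.sense()['tool_rot'],d['T'])
E
```

```text
t: 0.77
tcp_pos: [0.2594, -0.2442, 0.2312]
tool_rot: [[-0.96, -0.28, 0.002], [-0.28, 0.96, 0.001], [-0.002, 0.001, -1.0]]
ft_force: [0.4, -0.4, -0.1]
gripper_width: 0.0851
grip_force: 0.0
t: 1.43
tcp_pos: [0.3664, 0.0362, 0.2308]
tool_rot: [[-0.96, -0.279, -0.0], [-0.279, 0.96, 0.001], [0.0, 0.001, -1.0]]
ft_force: [-0.6, -0.3, 0.8]
gripper_width: 0.0851
grip_force: 0.0
t: 2.43
tcp_pos: [0.4846, 0.2685, 0.2007]
tool_rot: [[-0.003, -1.0, -0.001], [-1.0, 0.003, -0.001], [0.001, 0.001, -1.0]]
ft_force: [-0.7, 0.1, 0.1]
gripper_width: 0.0855
grip_force: 0.0
[[-5.29754982e-03 -9.99985616e-01 -8.39492549e-04]
 [-9.99985818e-01  5.29800664e-03 -5.42871200e-04]
 [ 5.47311028e-04  8.36604757e-04 -9.99999500e-01]] [[-9.99995239e-01  2.93050505e-03 -9.66994772e-04  4.83641990e-01]
 [ 2.57282604e-03  9.64762204e-01  2.63110756e-01  2.02745657e-01]
 [ 1.70396741e-03  2.63107016e-01 -9.64765150e-01  3.43444915e-01]
 [ 0.00000000e+00  0.00000000e+00  0.00000000e+00  1.00000000e+00]]
```

View pics/w1.png

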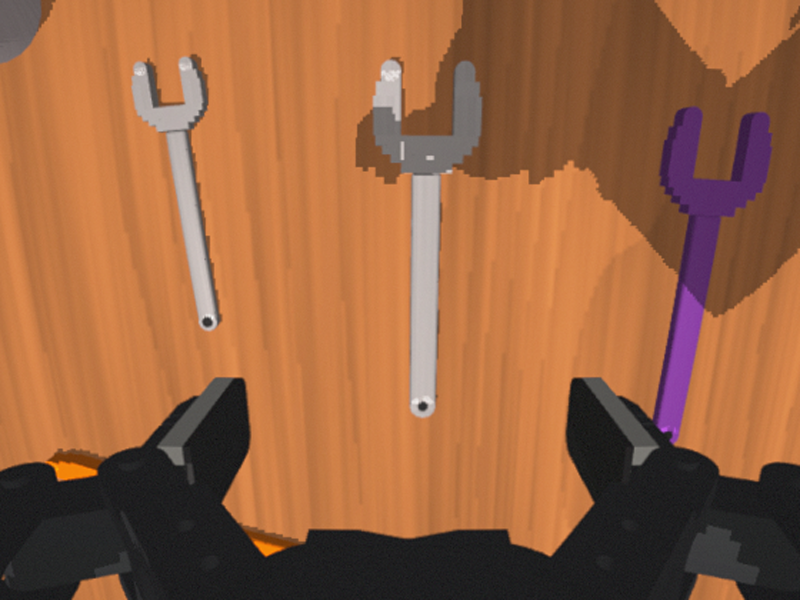

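Wrist view: the large grey spanner has its hole at (422,407), neck at (426,180), jaw closed end at (427,136) and prong tips at (391,62) and (465,62).

Run:
```python
from h import *
d=pickle.load(open('w1.pkl','rb'));f=.7
P={n:onplane(d,(u[0]*f,u[1]*f),z,d['T']) for n,u,z in(('hole',(422,406),.01),('mid',(426,290),.01),('neck',(426.5,180),.01),('closed',(427,136),.012),('t1',(391,60),.012),('t2',(465,62),.012))}
for n,p in P.items():print(n,p.round(4))
a=P['hole']-P['neck'];a[2]=0;a/=np.linalg.norm(a);j=P['closed']-a*.0185;h=j+a*.145
print('ang',np.degrees(np.arctan2(a[1],a[0])),'jaw',j,'handle',h)
```

```text
hole [0.4735 0.3718 0.01  ]
mid [0.4713 0.2898 0.01  ]
neck [0.4714 0.2205 0.01  ]
closed [0.4714 0.1946 0.012 ]
t1 [0.4924 0.1518 0.012 ]
t2 [0.4496 0.1529 0.012 ]
ang 89.22489951259736 jaw [0.4711133  0.17605572 0.012     ] handle [0.47307481 0.32104245 0.012     ]
```

```bash
python3 -m inch '-.17 .037 .4 0 0 0 1;-.17 .037 .4 0 0 0 1;-.17 .037 .4 0 0 0 1;-.17 .037 .62 0 0 0 .6;-.17 .037 .62 0 0 0 .6;-.17 .037 .655 0 0 0 .6;-.17 .037 .655 0 0 0 .6'
python3 -m inch '0 0 0 0 0 0 0;0 0 0 0 0 0 0;0 0 0 0 0 0 0;0 0 0 0 0 0 0;0 0 0 0 0 0 0;0 0 0 0 0 0 0;0 0 0 0 0 0 0;0 0 0 0 0 0 0'
```

```text
t: 3.07
tcp_pos: [0.4724, 0.3181, 0.002]
tool_rot: [[-0.005, -1.0, -0.004], [-1.0, 0.005, -0.005], [0.005, 0.004, -1.0]]
ft_force: [0.7, 0.5, -0.9]
gripper_width: 0.0513
grip_force: 0.0
t: 3.73
tcp_pos: [0.4754, 0.321, 0.0076]
tool_rot: [[-0.004, -1.0, 0.004], [-1.0, 0.004, 0.003], [-0.003, -0.004, -1.0]]
ft_force: [-0.6, -1.0, 5.6]
gripper_width: 0.0147
grip_force: 58.5
```

```bash
python3 -m inch '0 0 -.1 0 0 0 0;0 0 -.2 0 0 0 0;0 0 -.3 0 0 0 0;0 0 -.4 0 0 0 0;0 0 -.5 0 0 0 0;0 0 -.6 0 0 0 0;0 0 -.72 0 0 0 0;0 0 -.72 0 0 0 0;0 0 -.72 0 0 0 0'
python3 - <<'E'
from h import *
w=wrist('w2')['pixels'];d=cams.snapshot('side');pickle.dump(d,open('s2.pkl','wb'))
s=d['pixels']
c=np.zeros((600,800,3),np.uint8);c[:300,:400]=cv2.resize(w,(400,300));c[300:,:400]=cv2.resize(s,(400,300))
c[:,400:]=cv2.resize(s[130:370,200:360],(400,600),interpolation=cv2.INTER_CUBIC)
cv2.imwrite('pics/m2.png',c[:,:,::-1])
E
```

```text
t: 4.48
tcp_pos: [0.4747, 0.3208, 0.2243]
tool_rot: [[-0.004, -1.0, 0.005], [-1.0, 0.004, 0.006], [-0.006, -0.005, -1.0]]
ft_force: [-0.6, -0.5, -4.5]
gripper_width: 0.0147
grip_force: 58.8
```

View pics/m2.png

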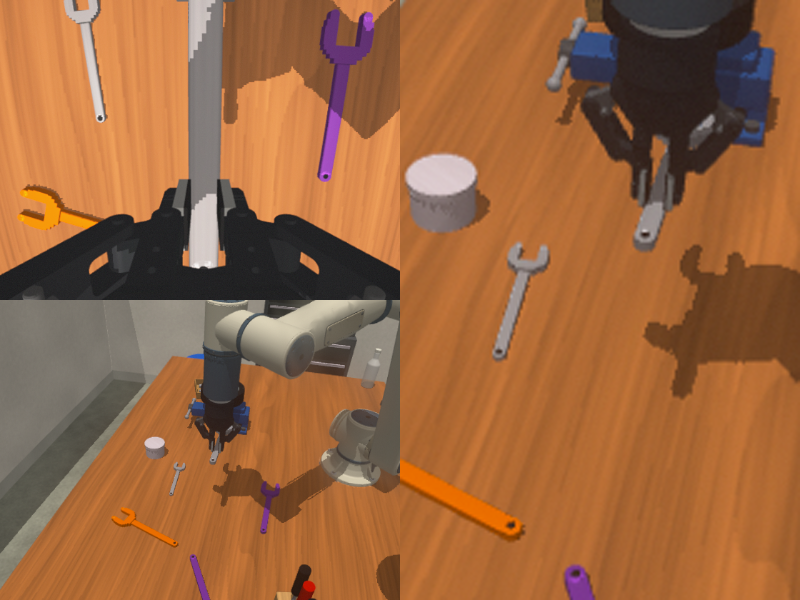

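The spanner is held by the handle, with its end at m2 (203,265). I'll check its pitch from the edges of the handle in the wrist image, since width gives depth.

Run:
```python
from h import *
d=pickle.load(open('w2.pkl','rb'));im=d['pixels'].astype(int)
T=np.array(d['T_tool_cam']);print(T.round(3))
s=monitor.sense();print(s['tcp_pos'],s['ft_force'],s['torque'])
# grey = low saturation; wood = high
sat=im.max(2)-im.min(2)
for v in range(2,250,16):
    row=sat[v]<45
    c=288
    l=c
    while l>0 and row[l]:l-=1
    r=c
    while r<559 and row[r]:r+=1
    def sub(a,b): # crossing
        return a+(45-sat[v,a])/(sat[v,b]-sat[v,a]+1e-9)*(b-a)
    L=sub(l+1,l);R=sub(r-1,r)
    o,a=ray(d,(L,v),T);o,b=ray(d,(R,v),T)
    # rays to points with equal tool z assumption, width .018 in y
    k=.018/abs(b[1]/1-a[1]/1) if True else 0
    p=o+k*(a+b)/2
    print(v,round(L,1),round(R,1),'tool xyz',p.round(4))
```

```text
[[ 0.    -0.965 -0.264  0.066]
 [ 1.    -0.     0.001  0.001]
 [-0.001 -0.264  0.965 -0.143]
 [ 0.     0.     0.     1.   ]]
[0.47326356 0.31963041 0.22047524] [-0.81097059  0.13758612 -2.06691035] [ 1.60198788e-01 -2.61174083e-02  1.02013663e-04]
2 262.7 312.8 tool xyz [0.1021 0.0019 0.0044]
18 262.8 311.4 tool xyz [0.0973 0.0018 0.0078]
34 262.8 311.2 tool xyz [0.0916 0.0017 0.0073]
50 263.0 311.4 tool xyz [0.0858 0.0018 0.0058]
66 263.0 311.2 tool xyz [0.08   0.0017 0.0052]
82 262.9 310.8 tool xyz [0.0743 0.0017 0.0051]
98 263.4 310.6 tool xyz [0.0684 0.0017 0.0059]
114 263.4 310.3 tool xyz [0.0625 0.0017 0.005 ]
130 263.4 309.4 tool xyz [0.0563 0.0015 0.0065]
146 263.6 309.1 tool xyz [0.0501 0.0015 0.0067]
162 263.6 308.7 tool xyz [0.0438 0.0014 0.0064]
178 263.6 308.5 tool xyz [0.0374 0.0014 0.0055]
194 263.7 308.1 tool xyz [0.0308 0.0013 0.0057]
210 263.7 307.8 tool xyz [0.0243 0.0013 0.0049]
226 263.7 307.5 tool xyz [0.0177 0.0012 0.0042]
242 263.9 307.2 tool xyz [0.0106 0.0012 0.0043]
```

Run:
```python
from h import *
d=pickle.load(open('top.pkl','rb'))['pixels'][172:232,392:472];e=pickle.load(open('side.pkl','rb'))['pixels'][104:154,278:345]
c=np.zeros((600,800,3),np.uint8)
c[:360,:480]=cv2.resize(d,None,fx=6,fy=6,interpolation=cv2.INTER_CUBIC)
f=cv2.resize(e,None,fx=4.7,fy=4.7,interpolation=cv2.INTER_CUBIC);c[360:360+f.shape[0],:f.shape[1]]=f[:240]
cv2.imwrite('pics/m3.png',c[:,:,::-1])
```

```text
(no output)
```

View pics/m3.png

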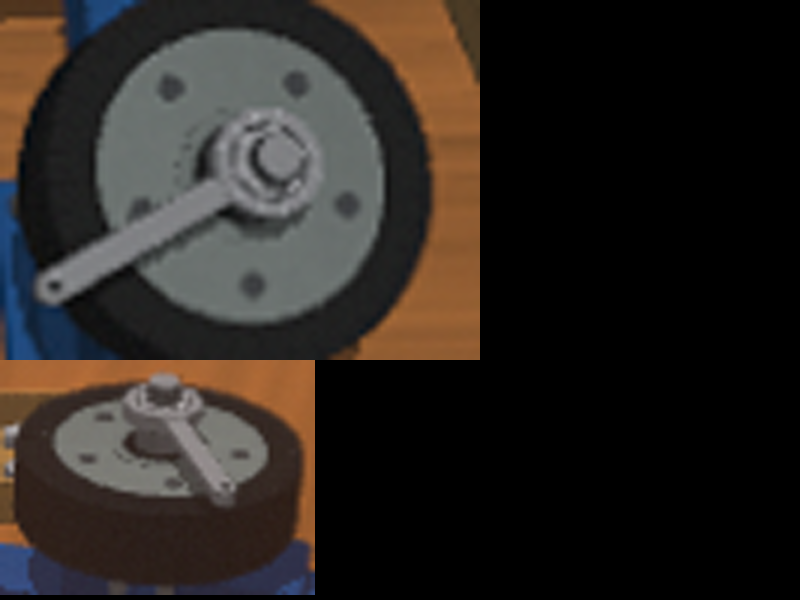

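Crop: disc centre at about (240,176), ring head centre (268,162), axle top (281,159), ring hole (54,286). In the side crop the axle top is at (164,380) and the ring hole at (226,487).

Run:
```python
from h import *
d=pickle.load(open('top.pkl','rb'));e=pickle.load(open('side.pkl','rb'))
g=lambda u,z:onplane(d,(392+u[0]/6-.4,172+u[1]/6-.4),z)
q=lambda u,z:onplane(e,(278+u[0]/4.7-.4,104+(u[1]-360)/4.7-.4),z)
f=g((240.5,176),.178);r=g((268,162),.207);a=g((281.5,158.5),.222);h=g((54,286),.207)
print('face',f,'ring',r,'axle',a,'hole',h);print('side axle',q((164,380),.222),'hole',q((226,487),.207))
for c in(f,r,a):
  v=h-c;print(np.hypot(v[0],v[1]),np.degrees(np.arctan2(v[1],v[0])))
v=q((226,487),.207)-q((164,380),.222);print(np.hypot(v[0],v[1]),np.degrees(np.arctan2(v[1],v[0])))
v=g((54,286),.207)-g((222,192),.207);print('edge dir',np.degrees(np.arctan2(v[1],v[0])))
```

```text
face [ 0.53438354 -0.16691067  0.178     ] ring [ 0.53525551 -0.16800105  0.207     ] axle [ 0.53394778 -0.16783025  0.222     ] hole [ 0.4824847  -0.06853174  0.207     ]
side axle [ 0.53564579 -0.16695444  0.222     ] hole [ 0.48156637 -0.06837518  0.207     ]
0.11122906390779869 117.81345065527564
0.11260063190743994 117.94700163956743
0.11184204202125869 117.39619301778227
0.11243866345399911 118.74865246991581
edge dir 117.15455421629862
```

```bash
python3 -m inch '.1 -.03 0 0 0 0 0;.22 -.06 0 0 0 -.02 0;.34 -.1 0 0 0 -.047 0;.46 -.13 0 0 0 -.047 0;.58 -.16 0 0 0 -.047 0;.7 -.2 0 0 0 -.047 0;.78 -.23 0 0 0 -.047 0;.824 -.23 0 0 0 -.047 0;.824 -.23 .03 0 0 -.047 0;.824 -.23 .05 0 0 -.047 0;.824 -.23 .05 0 0 -.047 0;.824 -.23 .05 0 0 -.047 0'
python3 - <<'E'
from h import *
s=monitor.sense();print(s['t'],s['tcp_pos'],s['ft_force'],s['torque'],s['gripper_width'],s['tool_rot'][:,0])
c=np.zeros((600,800,3),np.uint8)
for i,(n,y,x) in enumerate((('side',90,250),('top',150,330))):
    d=cams.snapshot(n);pickle.dump(d,open(n+'3.pkl','wb'))
    c[300*i:300*i+300]=cv2.resize(d['pixels'][y:y+75,x:x+200],(800,300),interpolation=cv2.INTER_CUBIC)
cv2.imwrite('pics/m4.png',c[:,:,::-1])
E
```

```text
t: 5.58
tcp_pos: [0.5411, 0.0732, 0.2047]
tool_rot: [[0.071, -0.997, -0.002], [-0.997, -0.071, -0.001], [0.0, 0.002, -1.0]]
ft_force: [-0.0, 0.3, -2.4]
gripper_width: 0.0149
grip_force: 59.0
5.5833 [0.54108473 0.07318599 0.20470682] [-1.26165090e-03  3.10943216e-01 -2.40365295e+00] [ 0.17233557 -0.04619499 -0.01323361] 0.014934039656674157 [ 7.11082940e-02 -9.97468510e-01  4.26245459e-04]
```

View pics/m4.png

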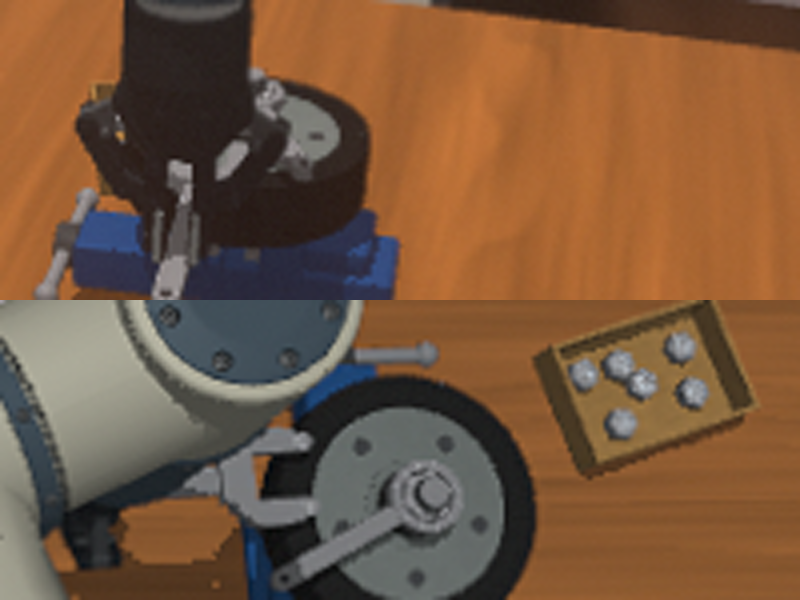

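Top crop: the prong tips are at (308,440) and (316,512), past the rim and clear of the ring handle. Next I'll touch down to learn the height.

```bash
python3 - <<'E'
from h import *
d=pickle.load(open('top3.pkl','rb'))
for u in((308,440),(316,512),(220,484)):print(onplane(d,(330+u[0]/4-.4,150+(u[1]-300)/4-.4),.21))
E
python3 -m inch '0 0 .02 0 0 0 0;0 0 .04 0 0 0 0;0 0 .04 0 0 0 0;0 0 .04 0 0 0 0' | egrep 'pos|force'
python3 -m inch '0 0 .01 0 0 0 0;0 0 .01 0 0 0 0;0 0 .01 0 0 0 0' | egrep 'pos|ft'
python3 -m inch '0 0 .01 0 0 0 0;0 0 .01 0 0 0 0;0 0 .01 0 0 0 0' | egrep 'pos|ft'
```

```text
[ 0.57285124 -0.08987114  0.21      ]
[ 0.52515601 -0.09169019  0.21      ]
[ 0.54439639 -0.02954204  0.21      ]
tcp_pos: [0.5415, 0.0724, 0.1932]
ft_force: [-0.6, 0.5, -1.5]
grip_force: 59.0
tcp_pos: [0.5419, 0.0723, 0.1908]
ft_force: [-0.1, 1.3, -2.1]
tcp_pos: [0.5419, 0.0723, 0.1877]
ft_force: [0.4, -0.2, -2.1]
```

```bash
python3 -m inch '0 0 .01 0 0 0 0;0 0 .01 0 0 0 0;0 0 .01 0 0 0 0' | egrep 'pos|ft'
python3 -m inch '0 0 .007 0 0 0 0;0 0 .007 0 0 0 0;0 0 .007 0 0 0 0' | egrep 'pos|ft'
python3 -c "
from plant import monitor as m;print(m.sense()['torque'])"
```

```text
tcp_pos: [0.5419, 0.0724, 0.1847]
ft_force: [0.3, 0.1, -1.5]
tcp_pos: [0.5419, 0.0724, 0.1826]
ft_force: [-0.2, 1.4, -0.5]
[ 0.24024919 -0.04416409 -0.01685173]
```

```bash
python3 -m inch '0 0 .007 0 0 0 0;0 0 .007 0 0 0 0;0 0 .007 0 0 0 0' | egrep 'pos|ft'
python3 -c "
from plant import monitor as m;print(m.sense()['torque'])"
```

```text
tcp_pos: [0.5419, 0.0724, 0.1805]
ft_force: [0.4, 0.9, -0.2]
[0.30528051 0.00177626 0.00394697]
```

Contact at about TCP z 0.182. I'll raise 3.5 mm, line up, and slide in until the prongs are just short of the nut.

```bash
python3 -m inch '0 0 -.012 0 0 0 0;-.03 .02 -.012 0 0 0 0;-.05 .05 -.012 0 0 0 0;-.05 .072 -.012 0 0 0 0;0 .072 -.012 0 0 0 0;.06 .072 -.012 0 0 0 0;.11 .072 -.012 0 0 0 0;.16 .073 -.012 0 0 0 0;.18 .073 -.012 0 0 0 0;.18 .073 -.012 0 0 0 0;.18 .073 -.012 0 0 0 0'
python3 - <<'E'
from h import *
s=monitor.sense();print(s['t'],s['tcp_pos'],s['ft_force'],s['torque'],s['gripper_width'],s['tool_rot'][:,0])
c=np.zeros((600,800,3),np.uint8)
for i,(n,y,x) in enumerate((('side',95,265),('top',170,370))):
    d=cams.snapshot(n);pickle.dump(d,open(n+'4.pkl','wb'))
    c[:,400*i:400*i+400]=cv2.resize(d['pixels'][y:y+75,x:x+100],(400,300),interpolation=cv2.INTER_CUBIC).repeat(1,0) if 0 else cv2.copyMakeBorder(cv2.resize(d['pixels'][y:y+75,x:x+100],(400,300),interpolation=cv2.INTER_CUBIC),0,300,0,0,cv2.BORDER_CONSTANT)
w=cams.snapshot('wrist');c[300:,:400]=cv2.resize(w['pixels'],(400,300))
cv2.imwrite('pics/m5.png',c[:,:,::-1])
E
```

```text
t: 8.18
tcp_pos: [0.5234, 0.0166, 0.1843]
tool_rot: [[0.069, -0.998, -0.0], [-0.998, -0.069, -0.001], [0.001, 0.0, -1.0]]
ft_force: [-0.6, 0.7, 0.6]
gripper_width: 0.0004
grip_force: 0.0
8.1833 [0.52337977 0.01658468 0.184266  ] [-0.63832137  0.68321001  0.60068496] [-0.04195833  0.02475546  0.01645332] 0.000360614553907065 [ 6.89908438e-02 -9.97617160e-01  5.14714394e-04]
```

View pics/m5.png

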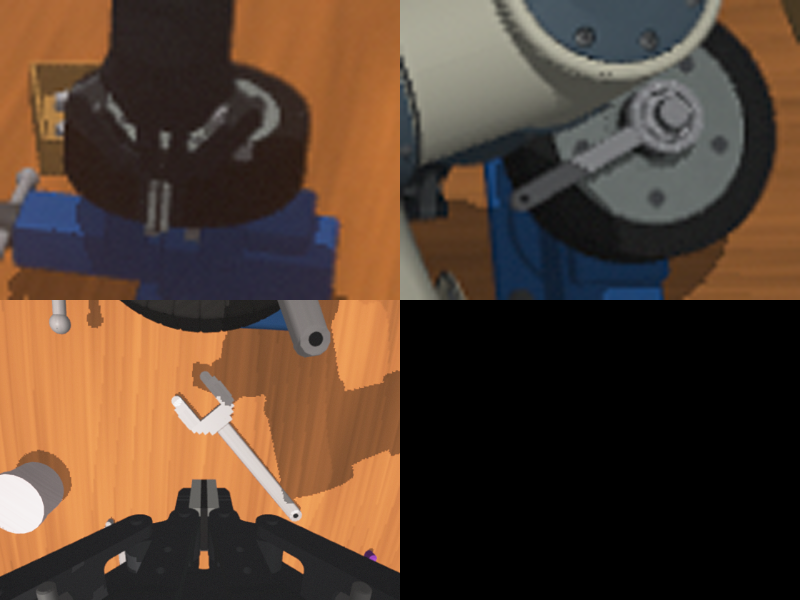

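The grip slipped. It had only held the bevelled top edge (14.7 mm instead of 18), so the spanner fell to the bench. In the wrist panel of m5 its hole is at (296,216), neck at about (226,130) and prong tips at (178,100) and (205,76); the ring spanner hasn't moved. I'll regrasp deeper.

Run:
```python
from h import *
d=wrist('w6');im=d['pixels'].astype(int)
sat=im.max(2)-im.min(2);m=((sat<45)&(im.min(2)>95)).astype(np.uint8)
n,l,st,ce=cv2.connectedComponentsWithStats(m)
for i in range(1,n):
    if st[i,4]>300:print(i,st[i],ce[i].round(0))
i=l[int(200*1.4),int(270*1.4)];print('comp',i, [l[int(180*1.4),int(262*1.4)]])
G=lambda u,z:onplane(d,(u[0]*1.4,u[1]*1.4),z,d['T'])
h=G((296,216),.01);k=G((226,131),.01);t1=G((178,100),.012);t2=G((205,76),.012)
print(h,k,t1,t2);v=h-k;print(np.degrees(np.arctan2(v[1],v[0])),np.linalg.norm(h-(t1+t2)/2),np.linalg.norm(t1-t2))
# axis fit by handle mask pixels
li=l[int(170*1.4),int(256*1.4)]
if li:
    ys,xs=np.where(l==li);P=np.array([onplane(d,(x,y),.01,d['T'])[:2] for x,y in zip(xs[::5],ys[::5])])
    c,e,_=cv2.PCACompute2(P.astype(np.float32),None);print('pca',c,e[0],np.degrees(np.arctan2(e[0,1],e[0,0])),len(xs))
```

```text
1 [ 69   0  28  47 958] [82. 24.]
2 [ 399    0   64   78 2979] [432.  33.]
3 [ 241  100  182  209 6507] [326. 195.]
4 [   0  227   89  100 6908] [ 39. 275.]
5 [266 252  15  51 436] [274. 275.]
7 [290 252  16  50 413] [296. 274.]
comp 0 [np.int32(3)]
[0.3917597  0.12280518 0.01      ] [0.49564885 0.01467798 0.01      ] [ 0.55480774 -0.01843629  0.012     ] [ 0.52543986 -0.0476425   0.012     ]
133.85485299896803 0.21518233777870927 0.04141829240910173
pca [[0.48466423 0.02597368]] [-0.69297576  0.72096086] 133.86612 6507
```

```bash
python3 -m inch '-.248 .302 0 0 0 -.444 .5;-.248 .302 0 0 0 -.444 .5;-.248 .302 0 0 0 -.444 .5;-.248 .302 .1 0 0 -.444 .5;-.248 .302 .2 0 0 -.444 .5;-.248 .302 .3 0 0 -.444 .45;-.248 .302 .4 0 0 -.444 .45;-.248 .302 .48 0 0 -.444 .45;-.248 .302 .51 0 0 -.444 .45;-.248 .302 .51 0 0 -.444 .45;-.248 .302 .51 0 0 -.444 .45'
python3 - <<'E'
from h import *
d=wrist('w7');im=d['pixels'].astype(int);T=np.array(d['T_tool_cam'])
sat=im.max(2)-im.min(2);s=monitor.sense();print(s['tcp_pos'],s['tool_rot'][:,0])
for v in range(2,300,40):
    r=np.where((sat[v]<45)&(im[v].min(1)>80))[0];r=r[(r>180)&(r<400)]
    print(v,(r.min(),r.max(),len(r), onplane(d,((r.min()+r.max())/2,v),.01,d['T']).round(4)) if len(r) else None)
E
```

```text
t: 9.3
tcp_pos: [0.4283, 0.0849, 0.0312]
tool_rot: [[0.695, -0.719, -0.001], [-0.719, -0.695, -0.001], [0.0, 0.001, -1.0]]
ft_force: [-0.3, 0.5, 0.6]
gripper_width: 0.0385
grip_force: 0.0
[0.42891291 0.08518969 0.03191869] [ 6.94588050e-01 -7.19407373e-01  6.87293346e-04]
2 (np.int64(247), np.int64(323), 77, array([0.5016, 0.0087, 0.01  ]))
42 (np.int64(264), np.int64(306), 43, array([0.491 , 0.0197, 0.01  ]))
82 (np.int64(264), np.int64(306), 43, array([0.48 , 0.031, 0.01 ]))
122 (np.int64(265), np.int64(305), 41, array([0.4686, 0.0428, 0.01  ]))
162 (np.int64(265), np.int64(304), 40, array([0.4569, 0.0554, 0.01  ]))
202 (np.int64(265), np.int64(304), 40, array([0.4443, 0.0684, 0.01  ]))
242 (np.int64(266), np.int64(303), 38, array([0.431 , 0.0822, 0.01  ]))
282 (np.int64(207), np.int64(363), 65, array([0.4166, 0.0967, 0.01  ]))
```

```bash
python3 -m inch '0 0 .04 0 0 0 .32;0 0 .08 0 0 0 .32;0 0 .09 0 0 0 .32;0 0 .09 0 0 0 .32;0 0 .09 0 0 0 .32' |egrep 'pos|ft|wid'
python3 -m inch '0 0 .01 0 0 0 .32;0 0 .01 0 0 0 .32;0 0 .01 0 0 0 .32' |egrep 'pos|ft'
python3 -m inch '0 0 .01 0 0 0 .32;0 0 .01 0 0 0 .32;0 0 .01 0 0 0 .32' |egrep 'pos|ft'
```

```text
tcp_pos: [0.429, 0.0852, 0.0052]
ft_force: [-0.0, 0.9, -0.1]
gripper_width: 0.0277
tcp_pos: [0.4284, 0.085, 0.0015]
ft_force: [0.6, 0.7, -0.3]
tcp_pos: [0.4289, 0.0852, -0.0003]
ft_force: [-4.6, -0.3, 16.4]
```

```bash
python3 -m inch '0 0 -.002 0 0 0 .2;0 0 -.002 0 0 0 .1;0 0 -.002 0 0 0 0;0 0 -.002 0 0 0 0;0 0 -.002 0 0 0 0;0 0 -.002 0 0 0 0;0 0 -.002 0 0 0 0;0 0 -.002 0 0 0 0'
```

```text
t: 10.93
tcp_pos: [0.4293, 0.085, 0.0005]
tool_rot: [[0.695, -0.719, 0.002], [-0.719, -0.695, 0.0], [0.001, -0.002, -1.0]]
ft_force: [-3.9, -0.5, 16.5]
gripper_width: 0.0162
grip_force: 60.4
```

```bash
python3 -m inch '0 0 -.05 0 0 0 0;0 0 -.12 0 0 0 0;0 0 -.2 0 0 0 0;0 0 -.28 0 0 0 0;0 0 -.36 0 0 0 0;0 0 -.44 0 0 0 0;0 0 -.52 0 0 0 0;0 0 -.58 0 0 0 0;0 0 -.607 0 0 0 0;0 0 -.607 0 0 0 0;0 0 -.607 0 0 0 0'
python3 -m inch '0 -.05 0 0 0 .08 0;.03 -.1 0 0 0 .16 0;.08 -.14 0 0 0 .24 0;.11 -.2 0 0 0 .32 0;.163 -.254 0 0 0 .4 0;.163 -.254 0 0 0 .449 0;.163 -.254 0 0 0 .449 0;.163 -.254 0 0 0 .449 0;.163 -.254 0 0 0 .449 0'
cat > look.py <<'E'
import sys
from h import *
d=wrist(sys.argv[1]);im=d['pixels'].astype(int);T=np.array(d['T_tool_cam'])
sat=im.max(2)-im.min(2);s=monitor.sense();print(s['t'],s['tcp_pos'],s['tool_rot'][:,0],s['ft_force'],s['torque'],s['gripper_width'])
for v in range(2,250,40):
    row=sat[v]<45;l=r=286
    while l>0 and row[l]:l-=1
    while r<559 and row[r]:r+=1
    sub=lambda a,b:a+(45-sat[v,a])/(sat[v,b]-sat[v,a]+1e-9)*(b-a)
    L,R=sub(l+1,l),sub(r-1,r);o,a=ray(d,(L,v),T);_,b=ray(d,(R,v),T)
    print(v,round(L,1),round(R,1),(o+.018/abs(b[1]-a[1])*(a+b)/2).round(4))
E
python3 look.py w8
```

```text
t: 11.85
tcp_pos: [0.4276, 0.0849, 0.1798]
tool_rot: [[0.694, -0.72, -0.002], [-0.72, -0.694, 0.0], [-0.001, 0.001, -1.0]]
ft_force: [-0.7, -0.2, -2.9]
gripper_width: 0.0158
grip_force: 59.2
t: 12.6
tcp_pos: [0.5162, 0.1024, 0.1799]
tool_rot: [[0.065, -0.998, -0.002], [-0.998, -0.065, -0.001], [0.0, 0.002, -1.0]]
ft_force: [0.8, 0.2, -2.0]
gripper_width: 0.016
grip_force: 59.3
12.65 [0.5162936  0.1024409  0.18030805] [ 6.42028849e-02 -9.97936840e-01  2.32223589e-04] [-0.00381941  0.01069121 -2.56053411] [ 0.14067196  0.0456458  -0.07287689] 0.01584412178003762
2 259.8 313.3 [ 0.0997  0.0014 -0.0049]
42 260.0 312.3 [ 0.087   0.0013 -0.0045]
82 260.6 312.0 [ 0.0736  0.0014 -0.0051]
122 260.9 311.3 [ 0.0599  0.0013 -0.0055]
162 261.6 310.1 [ 0.0452  0.0012 -0.0039]
202 261.9 309.3 [ 0.03    0.0011 -0.0044]
242 262.6 308.3 [ 0.0135  0.0011 -0.0036]
```

```bash
python3 -m inch '0 -.008 0 0 0 0 0;.05 -.008 0 0 0 0 0;.1 -.008 0 0 0 0 0;.15 -.008 0 0 0 0 0;.2 -.008 0 0 0 0 0;.217 -.008 0 0 0 0 0;.217 -.008 0 0 0 0 0;.217 -.008 0 0 0 0 0' |egrep 'pos|ft|wid'
python3 look.py w9
python3 -m inch '0 0 .004 0 0 0 0;0 0 .004 0 0 0 0;0 0 .004 0 0 0 0'|egrep 'pos|ft|wid'
python3 -c "
from plant import monitor as m;print(m.sense()['torque'])"
```

```text
tcp_pos: [0.5234, 0.0379, 0.181]
ft_force: [-0.5, -0.1, -1.8]
gripper_width: 0.0162
13.3667 [0.52345917 0.03822976 0.18095722] [ 6.24077864e-02 -9.98050665e-01 -3.71160993e-04] [-0.80230373 -0.38716275 -2.11902062] [ 0.17287705 -0.00347286 -0.00268459] 0.016548241911777804
2 258.8 313.8 [ 0.0988  0.0013 -0.0085]
42 259.8 312.1 [ 0.087   0.0012 -0.0045]
82 260.5 311.9 [ 0.0736  0.0013 -0.0053]
122 260.9 311.4 [ 0.0599  0.0013 -0.0058]
162 261.5 309.7 [ 0.0451  0.0012 -0.003 ]
202 261.9 309.1 [ 0.0299  0.0011 -0.0038]
242 262.6 308.3 [ 0.0135  0.0011 -0.0036]
tcp_pos: [0.5235, 0.0383, 0.1797]
ft_force: [0.7, 0.4, -1.9]
gripper_width: 0.016
[ 0.1930361  -0.02559356 -0.03636748]
```

```bash
python3 -m inch '0 0 .004 0 0 0 0;0 0 .004 0 0 0 0;0 0 .004 0 0 0 0'|egrep 'pos|ft|wid'
python3 -c "
from plant import monitor as m;print(m.sense()['torque'])"
python3 -m inch '0 0 .004 0 0 0 0;0 0 .004 0 0 0 0;0 0 .004 0 0 0 0'|egrep 'pos|ft|wid'
python3 -c "
from plant import monitor as m;print(m.sense()['torque'])"
```

```text
tcp_pos: [0.5236, 0.0379, 0.1786]
ft_force: [-0.9, 1.0, -1.1]
gripper_width: 0.016
[ 0.27445142 -0.0055786  -0.00377626]
tcp_pos: [0.5237, 0.0379, 0.1775]
ft_force: [0.1, 1.3, 0.0]
gripper_width: 0.016
[ 0.48811233 -0.01140079  0.0222045 ]
```

```bash
python3 -m inch '0 0 -.005 0 0 0 0;.03 0 -.005 0 0 0 0;.06 0 -.005 0 0 0 0;.09 0 -.005 0 0 0 0;.09 0 -.005 0 0 0 0;.09 0 -.005 0 0 0 0'|egrep 'pos|ft|wid'
python3 -m inch '.02 0 0 0 0 0 0;.04 0 0 0 0 0 0;.06 0 0 0 0 0 0;.06 0 0 0 0 0 0;.06 0 0 0 0 0 0'|egrep 'pos|ft|wid'
python3 -c "
from plant import monitor as m;s=m.sense();print(s['torque'],s['ft_force'],s['tcp_pos'])"
```

```text
tcp_pos: [0.525, 0.0096, 0.1787]
ft_force: [-0.3, 0.5, -2.7]
gripper_width: 0.0158
tcp_pos: [0.5262, -0.0078, 0.1788]
ft_force: [0.8, 0.6, -1.5]
gripper_width: 0.0159
[-0.18802079  0.02911362 -0.00969985] [ 0.80807489  0.61917227 -1.4840265 ] [ 0.52623313 -0.00777098  0.17878087]
```

```bash
python3 -m inch '.015 0 0 0 0 0 0;.03 0 0 0 0 0 0;.03 0 0 0 0 0 0;.03 0 0 0 0 0 0'|egrep 'pos|ft|wid'
python3 -m inch '.008 0 0 0 0 0 0;.016 0 0 0 0 0 0;.016 0 0 0 0 0 0;.016 0 0 0 0 0 0'|egrep 'pos|ft|wid'
python3 - <<'E'
from h import *
s=monitor.sense();print(s['t'],s['torque'],s['ft_force'],s['tcp_pos'],s['tool_rot'][:,0])
c=np.zeros((600,800,3),np.uint8)
d=cams.snapshot('side');pickle.dump(d,open('side5.pkl','wb'));e=cams.snapshot('top');pickle.dump(e,open('top5.pkl','wb'));w=wrist('w10')
c[:300,:400]=cv2.resize(d['pixels'][95:155,265:345],(400,300),interpolation=cv2.INTER_CUBIC)
c[:300,400:]=cv2.resize(e['pixels'][170:230,390:470],(400,300),interpolation=cv2.INTER_CUBIC)
c[300:,:400]=cv2.resize(w['pixels'],(400,300))
cv2.imwrite('pics/m6.png',c[:,:,::-1])
E
```

```text
tcp_pos: [0.5268, -0.0166, 0.1788]
ft_force: [0.1, -0.7, -1.4]
gripper_width: 0.016
tcp_pos: [0.5271, -0.0212, 0.1788]
ft_force: [-0.3, -0.6, -1.3]
gripper_width: 0.0161
15.7 [-0.21096313  0.06371502 -0.0422509 ] [-0.28462974 -0.59332553 -1.31833301] [ 0.5271135  -0.0212043   0.17881801] [ 6.17966369e-02 -9.98088710e-01  3.21889236e-04]
```

View pics/m6.png

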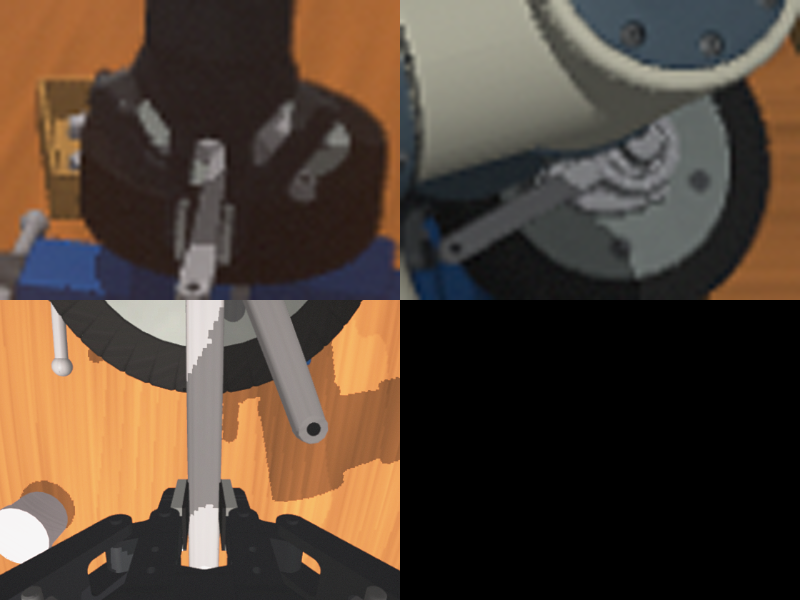

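The spanner is on the nut under the ring handle; the ring hole in the wrist panel is at (314,129). I'll seat it, release it and rise.

```bash
python3 -m inch '.005 0 0 0 0 0 0;.005 0 0 0 0 0 0;.005 0 0 0 0 0 0'|egrep 'pos|ft|wid'
python3 -m inch '0 0 0 0 0 0 .4;0 0 0 0 0 0 .7;0 0 0 0 0 0 1;0 0 0 0 0 0 1;0 0 0 0 0 0 1'|egrep 'pos|ft|wid'
python3 -m inch '0 0 -.05 0 0 0 1;0 0 -.12 0 0 0 1;0 0 -.2 0 0 0 1;0 0 -.2 0 0 0 1;0 0 -.2 0 0 0 1'|egrep 'pos|ft|wid'
python3 - <<'E'
from h import *
d=pickle.load(open('w10.pkl','rb'));print('ring hole before release',onplane(d,(314*1.4,129*1.4),.207,d['T']))
d=wrist('w11');s=monitor.sense();print(s['t'],s['tcp_pos'],s['tool_rot'][:,0]);cams
c=d['pixels'].copy();cv2.imwrite('pics/w11.png',cv2.resize(c[:,:,::-1],(800,600),interpolation=cv2.INTER_CUBIC))
# dark holes (spanner ends): search by blobs
g=cv2.cvtColor(c,cv2.COLOR_RGB2GRAY)
im=c.astype(int);sat=im.max(2)-im.min(2)
m=((sat<45)&(g>80)).astype(np.uint8)
n,l,st,ce=cv2.connectedComponentsWithStats(m)
for i in range(1,n):
    if st[i,4]>400:print(i,st[i],ce[i].round())
E
```

```text
tcp_pos: [0.5272, -0.0224, 0.1788]
ft_force: [-0.7, 0.1, -1.3]
gripper_width: 0.0158
tcp_pos: [0.5273, -0.0225, 0.1789]
ft_force: [-0.1, -1.1, -0.2]
gripper_width: 0.0754
tcp_pos: [0.528, -0.0223, 0.2403]
ft_force: [0.5, -0.3, -1.4]
gripper_width: 0.0851
ring hole before release [ 0.48050392 -0.06724518  0.207     ]
16.9833 [ 0.52730243 -0.02229622  0.23893137] [ 6.19279540e-02 -9.98080493e-01 -5.08898704e-04]
2 [  169     0   241   325 24955] [300.  95.]
5 [ 113   19   25   88 1343] [124.  66.]
16 [  30  246   92   84 5264] [ 75. 285.]
17 [110 264  53  62 859] [134. 294.]
18 [409 265  52  61 859] [437. 294.]
19 [ 170  312   39   76 1249] [191. 343.]
```

```bash
python3 -m inch '.06 .04 0 0 0 -.07 1;.125 .079 0 0 0 -.127 1;.125 .079 0 0 0 -.127 1;.125 .079 0 0 0 -.127 1;.125 .079 0 0 0 -.127 1'|egrep 'pos|rot|wid'
python3 - <<'E'
from h import *
d=wrist('w12');s=monitor.sense();print(s['t'],s['tcp_pos'],s['tool_rot'][:,0])
E
```

```text
tcp_pos: [0.5056, -0.0612, 0.238]
tool_rot: [[0.257, -0.966, -0.001], [-0.966, -0.257, 0.0], [-0.0, 0.001, -1.0]]
gripper_width: 0.0856
17.45 [ 0.50580257 -0.06101061  0.23812406] [ 2.57837802e-01 -9.66188136e-01 -3.90990618e-04]
```

View pics/w12.png

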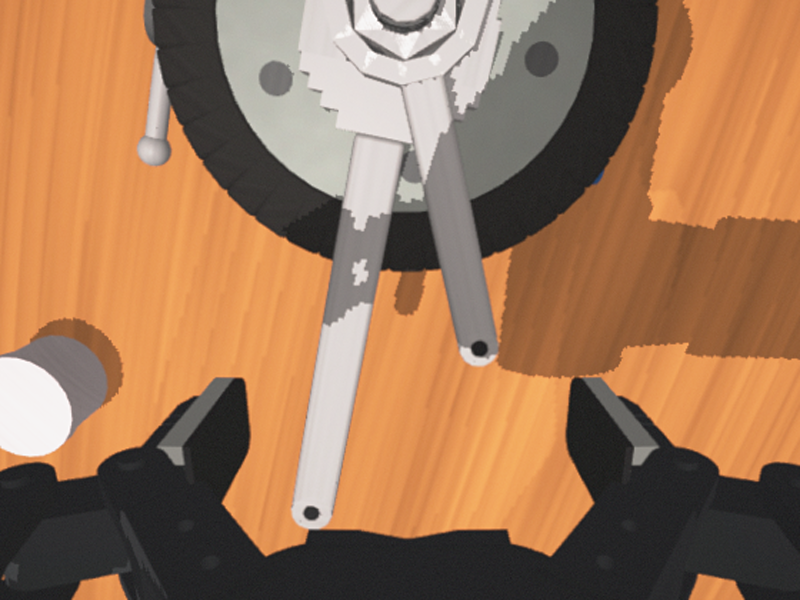

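The spanner sits on the nut (hole at (311,513), neck at about (378,150)). The ring hole is at (479,349), and both handles lie between the open pads.

```bash
python3 - <<'E'
from h import *
d=pickle.load(open('w12.pkl','rb'));f=.7
R=onplane(d,(479*f,349*f),.207,d['T']);S=onplane(d,(311*f,513*f),.188,d['T']);N=onplane(d,(380*f,150*f),.188,d['T']);A=np.array([.5345,-.1675,0])
R2=onplane(d,(425*f,90*f),.207,d['T'])
D=lambda a,b:np.degrees(np.arctan2(a[1]-b[1],a[0]-b[0]))
print(R,S,N,R2);print('ring',D(R,A),D(R,R2),'span',D(S,A),D(S,N),np.linalg.norm((S-A)[:2]))
E
python3 -m inch '0 0 .1 0 0 0 1;0 0 .17 0 0 0 1;0 0 .215 0 0 0 1;0 0 .215 0 0 0 1;0 0 .215 0 0 0 1'
```

```text
[ 0.48064641 -0.06692364  0.207     ] [0.52302541 0.02890496 0.188     ] [ 0.53083512 -0.12233526  0.188     ] [ 0.52106942 -0.14350249  0.207     ]
ring 118.1668137099028 117.827838620645 span 93.34359828318814 92.9560020809995 0.19673986909742824
t: 17.87
tcp_pos: [0.5058, -0.0611, 0.1739]
tool_rot: [[0.259, -0.966, -0.002], [-0.966, -0.259, -0.001], [0.0, 0.002, -1.0]]
ft_force: [1.0, 0.4, 0.5]
gripper_width: 0.0856
grip_force: 0.0
```

```bash
python3 -m inch '0 0 0 0 0 0 .8;0 0 0 0 0 0 .7;0 -.005 0 0 0 .01 .6;0 -.01 0 0 0 .02 .5;0 -.017 0 0 0 .03 .45;0 -.017 0 0 0 .03 .4;0 -.017 0 0 0 .03 .35;0 -.017 0 0 0 .03 .3;0 -.017 0 0 0 .03 .25;0 -.017 0 0 0 .03 .2;0 -.017 0 0 0 .03 .1;0 -.017 0 0 0 .03 0'
python3 -m inch '0 0 0 0 0 0 0;0 0 0 0 0 0 0;0 0 0 0 0 0 0;0 0 0 0 0 0 0;0 0 0 0 0 0 0;0 0 0 0 0 0 0'
```

```text
t: 18.87
tcp_pos: [0.5146, -0.0588, 0.1779]
tool_rot: [[0.212, -0.977, 0.011], [-0.977, -0.212, 0.002], [0.0, -0.011, -1.0]]
ft_force: [2.5, 5.7, 9.4]
gripper_width: 0.016
grip_force: 58.2
t: 19.37
tcp_pos: [0.5146, -0.0588, 0.1779]
tool_rot: [[0.212, -0.977, 0.011], [-0.977, -0.212, 0.002], [0.0, -0.011, -1.0]]
ft_force: [2.7, 5.7, 9.3]
gripper_width: 0.0161
grip_force: 58.2
```

```bash
python3 -m inch '0 0 0 0 0 0 .4;0 0 0 0 0 0 1;0 0 0 0 0 0 1;0 0 0 0 0 0 1;0 0 0 0 0 0 1;0 0 -.05 0 0 0 1;0 0 -.12 0 0 0 1;0 0 -.215 0 0 0 1;0 0 -.215 0 0 0 1;0 0 -.215 0 0 0 1'|egrep 'pos|ft'
cat > holes.py <<'E'
import sys
from h import *
d=wrist(sys.argv[1]) if len(sys.argv)<3 else pickle.load(open(sys.argv[1]+'.pkl','rb'))
c=d['pixels'];g=cv2.cvtColor(c,cv2.COLOR_RGB2GRAY)
A=np.array([.5345,-.1675,0])
n,l,st,ce=cv2.connectedComponentsWithStats((g<70).astype(np.uint8))
im=c.astype(int);sat=im.max(2)-im.min(2)
for i in range(1,n):
    x,y,w,h,a=st[i]
    if 25<a<250 and .6<w/h<1.6 and a/(w*h)>.6:
        q=g[max(0,y-3):y+h+3,max(0,x-3):x+w+3]
        u=ce[i]
        for nm,z in(('ring',.207),('span',.188)):
            p=onplane(d,u,z,d['T'])-A;print(u.round(1),a,nm,'r',round(np.hypot(p[0],p[1]),4),'ang',round(np.degrees(np.arctan2(p[1],p[0])),2),int(q[0].mean()))
E
python3 holes.py w12 old; echo; python3 holes.py w13
```

```text
tcp_pos: [0.5116, -0.0601, 0.2403]
ft_force: [0.6, 0.1, 0.0]
[335.3 243.5] 90 ring r 0.1137 ang 118.2 134
[335.3 243.5] 90 span r 0.1214 ang 118.68 134
[217.5 358.7] 66 ring r 0.1814 ang 93.6 217
[217.5 358.7] 66 span r 0.1965 ang 93.29 217

[285.  248.4] 60 ring r 0.1137 ang 102.36 231
[285.  248.4] 60 span r 0.1212 ang 102.32 231
[274.2 359.3] 62 ring r 0.1795 ang 100.42 221
[274.2 359.3] 62 span r 0.1941 ang 100.35 221
```

```bash
cat > plan.py <<'E'
import sys
from h import *
A=np.array([.5345,-.1675,0]);r,a,z=map(float,sys.argv[1:4])
s=monitor.sense();R=s['tool_rot'];p=s['tcp_pos'];th=np.radians(a)
t=A+[r*np.cos(th),r*np.sin(th),z]
cur=np.degrees(np.arctan2(-R[1,0],-R[0,0]))
print('t',s['t'],'cur',p,'ang',round(cur,2),'shift',(R.T@(t-p)/.3).round(4),'rz',round(-(a-cur)/90,4))
E
python3 plan.py .168 100.35 .178
```

```text
t 20.25 cur [ 0.51082017 -0.05993564  0.23880683] ang 102.27 shift [-0.1925 -0.0196  0.2028] rz 0.0214
```

```bash
python3 -m inch '-.1 -.01 0 0 0 .021 .6;-.192 -.02 0 0 0 .021 .6;-.192 -.02 .06 0 0 .021 .6;-.192 -.02 .14 0 0 .021 .6;-.192 -.02 .2 0 0 .021 .6;-.192 -.02 .203 0 0 .021 .5;-.192 -.02 .203 0 0 .021 .3;-.192 -.02 .203 0 0 .021 .1;-.192 -.02 .203 0 0 .021 0;-.192 -.02 .203 0 0 .021 0;-.192 -.02 .203 0 0 .021 0;-.192 -.02 .203 0 0 .021 0' | egrep -v rot
for a in 96 91 86 81; do python3 plan.py .168 $a .178;done
```

```text
t: 21.25
tcp_pos: [0.5051, -0.0026, 0.1788]
ft_force: [0.9, -1.4, 1.3]
gripper_width: 0.0159
grip_force: 59.0
t 21.25 cur [ 0.50505049 -0.00262799  0.17880504] ang 100.39 shift [-0.0001 -0.0403  0.0028] rz 0.0487
t 21.25 cur [ 0.50505049 -0.00262799  0.17880504] ang 100.39 shift [ 0.0058 -0.0888  0.0029] rz 0.1043
t 21.25 cur [ 0.50505049 -0.00262799  0.17880504] ang 100.39 shift [ 0.0158 -0.1366  0.003 ] rz 0.1599
t 21.25 cur [ 0.50505049 -0.00262799  0.17880504] ang 100.39 shift [ 0.03   -0.1834  0.0031] rz 0.2154
```

```bash
python3 -m inch '0 -.02 0 0 0 .024 0;0 -.04 0 0 0 .049 0;.003 -.065 0 0 0 .077 0;.006 -.089 0 0 0 .104 0;.01 -.113 0 0 0 .132 0;.016 -.137 0 0 0 .16 0;.016 -.137 0 0 0 .16 0;.016 -.137 0 0 0 .16 0' | egrep 'pos|ft'
python3 -c "
from plant import monitor as m;print(m.sense()['torque'])"
python3 holes.py w14 | grep ring
python3 plan.py .168 86 .178
```

```text
tcp_pos: [0.5464, 0.0006, 0.1783]
ft_force: [2.5, 1.1, 1.1]
[ 0.36600604 -0.62688154  0.12891269]
[285.4 337.9] 154 ring r 0.1813 ang 86.33 237
t 21.9667 cur [0.54627058 0.00056842 0.17836282] ang 86.09 shift [0.0016 0.0001 0.0012] rz 0.001
```

```bash
cat > ring.py <<'E'
import sys
from h import *
d=pickle.load(open(sys.argv[1]+'.pkl','rb')) if len(sys.argv)>2 else wrist(sys.argv[1])
g=cv2.cvtColor(d['pixels'],cv2.COLOR_RGB2GRAY);A=np.array([.5345,-.1675,0])
for th in(20,30,40,50,60,70,80):
    n,l,st,ce=cv2.connectedComponentsWithStats((g<th).astype(np.uint8))
    for i in range(1,n):
        if 15<st[i,4]<400:
            for nm,z,r0 in(('ring',.207,.1137),('span',.188,.1965)):
                p=onplane(d,ce[i],z,d['T'])-A;r=np.hypot(p[0],p[1])
                if abs(r-r0)<.006:print(th,ce[i].round(1),st[i,2:],nm,round(r,4),round(np.degrees(np.arctan2(p[1],p[0])),2))
E
python3 ring.py w14 old
python3 - <<'E'
from h import *
d=pickle.load(open('w14.pkl','rb'));T=np.linalg.inv(d['T']);K=np.array([[d['fx'],0,d['cx']],[0,d['fy'],d['cy']],[0,0,1.]])
for a in(95,100,102.4,106,110):
    P=np.array([.5345+.1137*np.cos(np.radians(a)),-.1675+.1137*np.sin(np.radians(a)),.207])
    print(a,cv2.projectPoints(P,cv2.Rodrigues(T[:3,:3])[0],T[:3,3],K,np.array(d['dist'],float))[0].ravel())
g=cv2.cvtColor(d['pixels'],cv2.COLOR_RGB2GRAY);print(g[80:190:6,250:480:8])
E
```

```text
40 [390.5 126.5] [ 18  17 121] ring 0.1134 102.58
40 [397.6 327.9] [ 9  6 26] span 0.1956 99.84
50 [389.9 127.1] [ 19  19 274] ring 0.1135 102.47
60 [390.  127.2] [ 19  19 288] ring 0.1135 102.48
60 [285.4 337.9] [ 14  13 146] span 0.1944 86.31
70 [389.9 127. ] [ 19  19 301] ring 0.1135 102.48
70 [285.4 337.9] [ 14  13 154] span 0.1944 86.31
80 [389.9 127.1] [ 20  20 310] ring 0.1135 102.47
80 [285.3 338. ] [ 15  13 160] span 0.1944 86.3
95 [341.54762437 138.39443461]
100 [374.10974142 131.94046706]
102.4 [389.58714577 127.84528121]
106 [412.56073724 120.49794622]
110 [437.66847805 110.65391109]
[[170 145 127 133 133 133 130 130 113 109 103 110 106  96 132 134 133 134
  131 101  95 104 101 104  97 108 105 170 171]
 [170 106 127 134 131 132 132 130 112 107 103 108 106  91 128 132 135 133
  132 120  97 104 101 103  98 108 106 144 180]
 [172 107 127 133 131 133 135 131 112 108 103 109 109  90 123 132 135 134
  133 124  96 105 102 102 101 110 105 109 180]
 [172 107 125 133 132 132 132 130 113 105 105 109 105  97 118 134 136 131
  132 129  96 106 101 104 100 110 104 107 123]
 [172 107 127
[... 1102 characters left out ...]
134 129 114 105 165 171 167 173 170 102 104  93
  104 106  96 105 102 109 106 110 109 110 118]
 [176 171 129 134 134 135 134 128 111 106 163 170 168 174 169 129 102  93
  104 106  98 106 104 110 106 110 109 112 118]
 [175 171 130 134 133 133 136 127 177 165 164 169 166 173 168 164 104  94
  103 103  95 104 104 109 106 113 109 113 119]
 [174 169 130 133 133 133 133 128 178 165 165 169 169 171 169 162 104  92
  104 103  96 106 101 110 108 113 110 115 118]
 [174 171 131 133 133 134 132 126 180 166 163 170 170 171 167 162 105  90
  103 105  95 106 104 111 109 113 109 117 119]
 [173 171 130 135 134 135 133 127 180 164 164 170 169 173 169 162 158  94
  104 105  95 105 101 109 110 113 110 116 119]]
```

```bash
python3 plan.py .168 82 .178;  
python3 -m inch '.004 -.02 0 0 0 .022 0;.008 -.0385 0 0 0 .045 0;.008 -.0385 0 0 0 .045 0;.008 -.0385 0 0 0 .045 0' | egrep 'pos|ft'
python3 -c "
from plant import monitor as m;print(m.sense()['torque'])"
python3 ring.py w15|egrep '^(50|60)'; python3 plan.py .168 78 .178
```

```text
t 21.9667 cur [0.54627058 0.00056842 0.17836282] ang 86.09 shift [ 0.003  -0.039   0.0013] rz 0.0454
tcp_pos: [0.5575, -0.0021, 0.1783]
ft_force: [3.5, 4.3, 1.5]
[ 1.63642202 -0.74761855  0.10911996]
50 [411.7 124.9] [ 19  19 279] ring 0.1135 102.22
60 [411.8 125. ] [ 19  19 288] ring 0.1135 102.23
60 [285.4 338.3] [ 14  13 141] span 0.193 82.46
t 22.35 cur [ 0.55747797 -0.00209005  0.17832965] ang 82.05 shift [-0.0019 -0.04    0.0012] rz 0.0449
```

```bash
python3 -m inch '-.004 -.02 0 0 0 .022 0;-.004 -.04 0 0 0 .045 0;-.004 -.04 0 0 0 .045 0;-.004 -.04 0 0 0 .045 0' | egrep 'pos|ft'
python3 -c "
from plant import monitor as m;print(m.sense()['torque'])"
python3 ring.py w16|egrep '^(50|60)'
```

```text
tcp_pos: [0.5691, -0.0039, 0.1783]
ft_force: [0.4, -0.1, 1.9]
[ 0.03076502 -0.48848876  0.13398684]
50 [414.7 122.6] [ 19  19 276] ring 0.1135 98.73
60 [414.8 122.7] [ 19  19 286] ring 0.1135 98.75
60 [285.6 338.1] [ 14  13 135] span 0.1931 78.46
```

```bash
python3 plan.py .168 84 .1785;python3 plan.py .168 90 .1785;python3 plan.py .168 97 .1785
```

```text
t 22.7333 cur [ 0.56904422 -0.00382407  0.17827705] ang 77.99 shift [ 0.0007  0.0577 -0.0008] rz -0.0668
t 22.7333 cur [ 0.56904422 -0.00382407  0.17827705] ang 77.99 shift [ 0.0099  0.1156 -0.0009] rz -0.1334
t 22.7333 cur [ 0.56904422 -0.00382407  0.17827705] ang 77.99 shift [ 0.0281  0.1815 -0.0009] rz -0.2112
```

```bash
python3 -m inch '0 .03 0 0 0 -.033 0;.001 .058 0 0 0 -.067 0;.005 .087 0 0 0 -.1 0;.01 .116 0 0 0 -.133 0;.017 .14 0 0 0 -.16 0;.022 .16 0 0 0 -.185 0;.028 .1815 0 0 0 -.211 0;.028 .1815 0 0 0 -.211 0;.028 .1815 0 0 0 -.211 0' | egrep 'pos|ft'
python3 ring.py w17|egrep '^(50|60)'
python3 plan.py .168 101 .1785
python3 -m inch '-.001 .02 0 0 0 -.022 0;-.001 .04 0 0 0 -.045 0;-.001 .04 0 0 0 -.045 0;-.001 .04 0 0 0 -.045 0' | egrep 'pos|ft'
python3 ring.py w18|egrep '^(50|60)'; python3 plan.py .168 103 .1785
```

```text
tcp_pos: [0.5136, -0.0009, 0.1781]
ft_force: [-0.6, -2.1, 2.5]
50 [313.6 142.1] [ 18  18 261] ring 0.1135 102.04
60 [313.5 142. ] [ 18  19 275] ring 0.1134 102.02
60 [285.7 338.1] [ 14  13 145] span 0.1939 97.44
t 23.5333 cur [ 0.51369754 -0.0008845   0.17805633] ang 96.85 shift [ 0.0012  0.0379 -0.0014] rz -0.0461
tcp_pos: [0.5022, -0.0025, 0.178]
ft_force: [0.4, -5.4, 2.7]
50 [310.3 141.5] [ 18  18 261] ring 0.1135 105.38
60 [310.2 141.4] [ 19  19 272] ring 0.1135 105.36
60 [285.7 338.1] [ 14  13 145] span 0.1941 101.35
t 23.9167 cur [ 0.50225972 -0.00249554  0.17803121] ang 100.88 shift [ 0.0008  0.019  -0.0015] rz -0.0236
```

Ring minus spanner is 20.4° when dragging clockwise and 4.3° when dragging back. The midpoint, 12.35°, matches the tight value of 12.6°, so the locknut is tight and the adjuster is near 0. I'll release and withdraw.

```bash
python3 -m inch '0 0 0 0 0 0 .2;0 0 0 0 0 0 .5;0 0 0 0 0 0 .6;0 0 0 0 0 0 .6;0 0 -.03 0 0 0 .6;0 0 -.1 0 0 0 .6;0 0 -.2 0 0 0 .6;-.1 0 -.3 0 0 0 .6;-.2 0 -.4 0 0 0 .6;-.2 0 -.4 0 0 0 .6;-.2 0 -.4 0 0 0 .6;-.2 0 -.4 0 0 0 .6' | egrep 'pos|ft|^t'
python3 ring.py w19|egrep '^(50|60|70)'
python3 - <<'E'
from h import *
from h import cams
a=pickle.load(open('top.pkl','rb'));b=cams.snapshot('top')
# unchanged areas: small spanner and tin
for n,(y,x,h,w) in dict(small=(170,250,25,65),tin=(125,300,45,45)).items():
    print(n,np.abs(a['pixels'][y:y+h,x:x+w].astype(int)-b['pixels'][y:y+h,x:x+w]).mean())
E
```

```text
t: 24.92
tcp_pos: [0.4905, 0.0579, 0.2979]
tool_rot: [[0.19, -0.982, -0.0], [-0.982, -0.19, 0.001], [-0.001, 0.0, -1.0]]
ft_force: [0.2, 0.1, -1.3]
50 [323.7   1.4] [28  4 84] ring 0.1087 113.26
50 [285.1 153.4] [ 9  9 60] span 0.1957 101.31
60 [326.8   1.6] [ 37   5 143] ring 0.1092 114.17
60 [298.5  14.2] [ 8  9 54] ring 0.1135 105.42
60 [323.3  15.9] [ 28   9 101] ring 0.1163 112.42
60 [285.1 153.2] [ 9  9 64] span 0.1956 101.3
70 [260.9   2.9] [ 21   9 116] ring 0.1079 94.22
70 [298.5  14. ] [ 8  9 60] ring 0.1134 105.43
70 [284.9 153.3] [ 9 10 72] span 0.1957 101.28
small 9.515897435897436
tin 6.493827160493828
```

```bash
python3 -c "
from plant import finish_job;print(finish_job())"
```

```text
the job is handed in; nothing more can be done
None
```

I handed the job in at about 25 s: by my camera measurements the locknut is tight and the adjusting nut is about 1° (±3°) from its setting, with both spanners on their nuts, though I dropped the large spanner on the bench once and regrasped it.

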